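# Move three watch movements on by one station and cover the timed one

## Robot

A 6-joint arm with a two-finger parallel gripper is mounted at the origin on the work surface. World frame = base frame: x ahead of the robot, y to its left, z up, the work surface at z = 0. Lengths are in m, angles in rad, forces in N, time in s.
With the tool pointing down it reaches from about 0.275 to 0.725 m from the base axis. Payload 5.6 kg.
Tool frame: the origin (TCP) lies on the front face of the gripper's body, between the roots of the fingers; the fingertips stand 73 mm ahead of it and the grasp point (between the pads) lies 54 mm ahead of it; z points along the fingers, y is the line along which they close (so a half turn about z gives the same grasp; the last joint's range is limited). The gripper opens to 85 mm and grips with 20 to 120 N. Pads are 22 mm wide; open, the fingers measure 114 mm over their backs; the gripper's body (76 mm by 85 mm) begins 54 mm behind the grasp point. The pads swing forward as they close: fully open they stand 13 mm farther back than shut.
Start: joints at [-1.05, 0.255, 0.108, 0, -1.424, -0.285], TCP at [0.129, -0.535, 0.304] pointing down, gripper open.
Joint ranges: [-2.95, 2.95], [-1.21, 1.97], [-1.09, 1.5], [-2.87, 1.71], [-2.94, -0.07], [-3.05, 3.05]. Speed limits (rad/s): [2.57, 2.57, 3.14, 3.14, 3.14, 3.14].

## Interface

Orientations are given as a unit quaternion [x, y, z, w].
In Python, from plant import bot gives the robot as it stands. The module is installed in compiled form; this text tells all that it offers.
- The arm moves only by the tool step_arm, never from a script. Its argument "deltas" is a list of rows, each a list of 3 entries, a list of its own where there are three numbers: the shift along the tool's x, y, z in units of 0.025 m (1.0 is 0.025 m), then the turn, a rotation vector about the tool's x, y, z in units of 0.1 rad (1.0 is 0.1 rad), then the opening, from 0 (shut) to 1 (fully open). A call has 1 to 12 rows; each row shifts and turns the commanded pose from where the row before left it, along the tool's axes as they then stand; what a row does not reach is not made up. A row lasts 1/12 s, in which the tool goes at most 41.7 mm and 7.16 degrees, less where a joint would pass 70% of its speed; a pose out of reach is approached as far as the arm can. A call with a number of a shift or a turn outside -1 to 1 is refused whole. A call with a gripper value outside its range is refused whole. The fingers move at their own pace and stop on an object; "force" is the grip in N (left out, the last holds). Time passes only in rows, so rows that do not move let the fingers close. It gives the time, the measured TCP pose, the force, the opening and the grip force at its end, in the units of the state.
- bot.get_obs(): the state, without advancing time (a new reading comes with each control period).
- bot.grab_frame(name): name is "scene" or "top" or "wrist"; returns (picture, depth): 384x512x3 uint8, red, green, blue; 384x512 float32, m along the optical axis (not along the pixel's ray), 0 where there is no reading.
- bot.camera_model(name): a dict with "fovy" (degrees; the focal length in pixels is half the picture's height over the tangent of half this angle, whatever the lens; pixels are square), "cx", "cy" (the principal point, pixels), "k1" (the pictures are not rectified: a ray, as slopes to the right and down, at radius r is drawn at 1 + k1 r^2 times it, then the intrinsics apply), "extrinsics" (4x4, takes a point from camera to world coordinates). Camera axes: x right, y up, looking along -z (the intrinsics and any distortion apply to the point x, -y, -z); pixel columns grow to the right and rows downward; lengths in m; the calibration is good to about 2 mm. A picture is of the moment at which its call begins: read the wrist's pose just before it. camera_model takes no time and is no camera call; for the wrist camera it gives the pose at the moment of the call.
- bot.finish_job(): hands the job in; it is judged then, once.
The state is a dict: "time": time; "joints": joint angles; "dq": joint speeds; "joint_torque": joint torques, N m; "eef_pos": TCP position; "tcp_rot": TCP orientation; "force": force on the tool from outside, world axes, zero at the start; "ft_torque": the same for the moment, N m; "gripper_width": finger opening in m; "grasp_force": force on a finger pad.
Only numpy, scipy, OpenCV 4.12 (cv2) and the standard library are available. Lean on these libraries where they do the work, as an engineer would, in place of code of your own. Each camera call takes 0.05 s, during which the arm holds its last target. There are 200 camera calls.

## Task

Three watch movements in their holders have to change places: the oblong holder from the round work block goes to the middle of the square timing rest, the small round holder from the timing rest goes to the middle of the wooden tray, and the large round holder from the tray goes to the middle of the work block; each station has room for one only, but the cork pad is free for parking one on the way. Then put the clear dust cover over the small holder so that it stands flat in the tray. Keep the holders upright and set everything down gently without dropping it, and leave the loupe and the oil cup stand where they are.

Things in the scene. Friction and masses are not known exactly. Their poses are not given: they have to be found in the camera images.
- long_holder: Oblong aluminium movement holder, a block 60 (its x) x 34 (its y) x 28 mm high with a brass watch movement on top (31 mm in all). Loose, 90 to 180 g. Origin at the centre of its underside. Grip it across the 34 mm width (its y). At the start on the work block.
- small_holder: Small round aluminium movement holder, a cylinder 36 mm across and 28 mm high (31 mm with the movement on top). Loose, 60 to 130 g. Origin at the centre of its underside. At the start on the timing rest.
- round_holder: Large round aluminium movement holder, a cylinder 54 mm across and 28 mm high (31 mm with the movement on top). Loose, 100 to 200 g. Origin at the centre of its underside. At the start in the wooden tray.
- dust_cover: Dust cover of clear, slightly milky plastic, a bell 80 mm across outside, 72 mm inside, open below, 48 mm high with an upright black knob on top, 18 mm across and 33 mm long (from 48 to 81 mm above its lower rim); 45 mm of room inside. Loose, 70 to 140 g. Origin at the centre of its lower rim. Take it by the knob. At the start on the bench.
- work_block: Round work block, a dark steel disc 104 mm across with a black rubber top 92 mm across; fixed. Origin at the centre of its underside, its flat top is 18 mm above it.
- timing_rest: Square timing rest, a grey plastic box 100 x 100 mm and 20 mm high with a round black pad 90 mm across on it; fixed. Origin at the centre of its underside, the pad's flat top is 24 mm above it.
- tray: Square dark wooden tray, 116 x 116 mm outside, 108 x 108 mm inside; fixed. Origin at the centre of its underside, its floor is 4 mm above it and the top of its low rim 12 mm above it.
- cork_pad: Round cork pad, 90 mm across, flat top 8 mm above the bench; fixed, empty at the start. Origin at the centre of its underside. The free spot for parking a holder.
- loupe: Black watchmaker's loupe standing on the bench, a cone 34 mm across at the foot and 34 mm high. Loose and light: leave it alone. Origin at the centre of its underside.
- oil_stand: Oil cup stand, a pale stone block 30 (its x) x 50 (its y) x 12 mm with three small brass cups on it (18 mm in all). Loose: leave it alone. Origin at the centre of its underside.
Mind the look-alikes: they are no part of the job. Leave any orange look-alike of the round_holder alone.

How it is judged:
At the end, for the whole second after the job is handed in: Oblong holder on the timing rest, small on the tray floor, large on the work block, each upright and within 15 mm of the middle; dust cover flat on the tray floor (height within 3 mm, tilt below 0.08 rad), its centre within 20 mm of the small holder's; all at rest (horizontal distance between long_holder and timing_rest below 0.015 m and z of long_holder in the frame of timing_rest between 0.021 and 0.027 m and angle between each of long_holder, small_holder, round_holder's own z axis and vertical below 0.1 rad and linear speed of each of long_holder, small_holder, round_holder, dust_cover below 0.02 m/s and horizontal distance between small_holder and tray below 0.015 m and z of small_holder in the frame of tray between 0.001 and 0.007 m and horizontal distance between round_holder and work_block below 0.015 m and z of round_holder in the frame of work_block between 0.015 and 0.021 m and horizontal distance between dust_cover and small_holder below 0.02 m and z of dust_cover in the frame of tray between 0.001 and 0.007 m and angle between dust_cover's own z axis and vertical below 0.08 rad); the robot touches nothing.
It fails at once if a holder tipped by more than 0.6 rad (angle between any of round_holder, small_holder, long_holder's own z axis and vertical above 0.6 rad).
It fails at once if a holder or the dust cover dropped (moves faster than 0.6 m/s out of the fingers) ((linear speed of round_holder above 0.6 m/s and contact force between the fingers and round_holder below 0.01 N) or (linear speed of small_holder above 0.6 m/s and contact force between the fingers and small_holder below 0.01 N) or (linear speed of long_holder above 0.6 m/s and contact force between the fingers and long_holder below 0.01 N) or (linear speed of dust_cover above 0.6 m/s and contact force between the fingers and dust_cover below 0.01 N)).
It fails at once if the loupe pushed more than 30 mm away (distance of loupe from where it was at the start of the episode above 0.03 m).
It fails at once if the oil cup stand pushed more than 30 mm away (distance of oil_stand from where it was at the start of the episode above 0.03 m).
It also fails if it takes over 136 s, if anything falls off the work surface, if the arm or the gripper's body presses on something with over 40 N, if the wrist force passes 120 N, or if a joint passes its speed limit or range.

## Working session

There is one attempt and no reset: what is moved stays moved. The work goes in short steps, Python scripts to look and compute and a tool call to move; the robot and the scene stay as the last step left them, time stands still between calls to the robot, and variables do not carry over. Pictures are saved under pics/ and viewed, at most 14 in all, crops included, and the job is handed in when it is done.

Besides the shell and the picture viewer there is one more tool, called after "Call:" by a JSON object that holds its "fn" and its "kwargs". step_arm: Moves the arm, as the interface text tells. Its arguments: {"type":"object","properties":{"deltas":{"type":"array"},"force":{"type":"number"}},"required":["deltas"]}

```bash
mkdir -p pics
cat > h.py <<'E'
import numpy as np, cv2
from plant import bot
from scipy.spatial.transform import Rotation as R
def K(name):
    m=bot.camera_model(name); f=192/np.tan(np.radians(m['fovy'])/2); return m,f
def pts(name,uv,z):
    "cast pixels onto plane z (world)"
    m,f=K(name); uv=np.atleast_2d(np.array(uv,float))
    d=(uv-[m['cx'],m['cy']])/f; s=d.copy()
    for _ in range(20): s=d/(1+m['k1']*(s**2).sum(1,keepdims=True))
    E=np.array(m['extrinsics']); r=np.c_[s[:,0],-s[:,1],-np.ones(len(s))]@E[:3,:3].T
    o=E[:3,3]; return o+r*((z-o[2])/r[:,2])[:,None]
def cloud(name,dep):
    "world points per pixel from depth"
    h,w=dep.shape; m,f=K(name); uv=np.stack(np.meshgrid(np.arange(w),np.arange(h)),-1).reshape(-1,2).astype(float)
    d=(uv-[m['cx'],m['cy']])/f; s=d.copy()
    for _ in range(20): s=d/(1+m['k1']*(s**2).sum(1,keepdims=True))
    E=np.array(m['extrinsics']); c=np.c_[s[:,0],-s[:,1],-np.ones(len(s))]*dep.reshape(-1,1)
    return (c@E[:3,:3].T+E[:3,3]).reshape(h,w,3)
def save(n,p): cv2.imwrite('pics/'+n+'.png',cv2.cvtColor(p,cv2.COLOR_RGB2BGR))
E
python3 - <<'E'
from h import *
for n in ('top','scene'):
    p,d=bot.grab_frame(n); save(n+'0',p); np.savez('pics/'+n+'0.npz',p=p,d=d); m,f=K(n); print(n,f,m['k1'],np.round(m['extrinsics'],3).tolist())
o=bot.get_obs(); print({k:np.round(v,3) for k,v in o.items()})
E
```

```text
top 373.97919119648947 -0.07676074626244525 [[0.007, 0.981, -0.195, 0.417], [-1.0, 0.011, 0.017, 0.003], [0.019, 0.195, 0.981, 0.767], [0.0, 0.0, 0.0, 1.0]]
scene 441.2078605759209 -0.032626129942257484 [[0.586, -0.631, 0.508, 0.992], [0.81, 0.463, -0.36, -0.301], [-0.008, 0.623, 0.783, 0.734], [0.0, 0.0, 0.0, 1.0]]
{'time': np.float64(0.1), 'joints': array([-1.05 ,  0.256,  0.107, -0.   , -1.424, -0.285]), 'dq': array([ 0.001, -0.002,  0.003,  0.002, -0.   , -0.001]), 'joint_torque': array([-2.0000e-03, -3.8760e+01,  2.3847e+01,  5.3780e+00, -4.0000e-03,
        0.0000e+00]), 'eef_pos': array([ 0.128, -0.534,  0.303]), 'tcp_rot': array([-0.118,  0.993,  0.001, -0.   ]), 'force': array([-0.26 ,  0.106,  0.207]), 'ft_torque': array([ 0.01 , -0.061,  0.008]), 'grasp_force': np.float64(0.0), 'gripper_width': np.float64(0.085)}
```

View pics/top0.png

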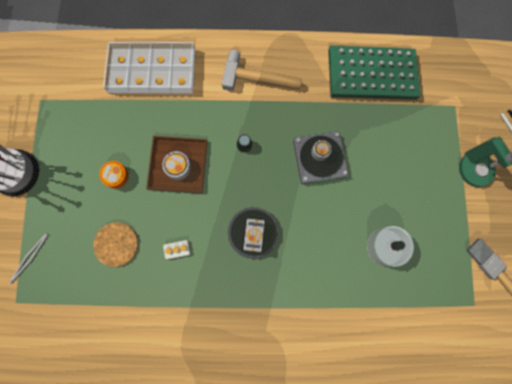

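View pics/scene0.png

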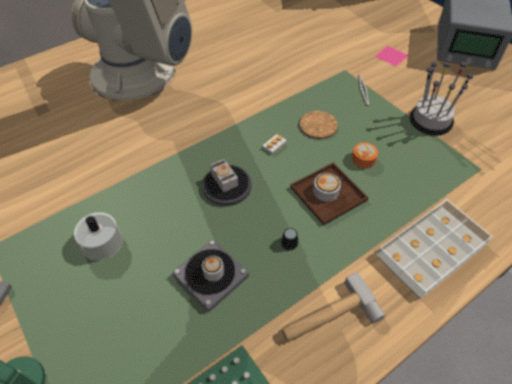

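The top view shows the tray at (178,165) with an aluminium holder in it at (176,164). It also shows the timing rest (321,158) with the small holder, the work block (254,234) with the oblong holder, cork (116,245), cover (392,246), loupe (245,143) and oil stand (177,250). Two things could be the round_holder: the orange disc at (113,174), on the bench, and the silver one at (176,164), in the tray. The silver one fits, being aluminium and in the tray.

Run:
```python
from h import *
C={}
for n in ('top','scene'):
    a=np.load(f'pics/{n}0.npz'); C[n]=(a['p'],a['d'],cloud(n,a['d'])); print(n,(a['d']==0).mean())
top=C['top'][0]; save('crop',cv2.resize(top[120:280,80:420],None,fx=2.3,fy=2.3,interpolation=cv2.INTER_CUBIC))
# regions: pixel seed in top, z bands
S={'tray':(178,165),'rest':(321,158),'block':(254,234),'cork':(116,245),'cover':(392,246),'loupe':(245,143),'oil':(177,250),'orange':(113,174)}
T=C['top'][2]; P=np.vstack([C[n][2].reshape(-1,3) for n in C])
for k,(u,v) in S.items():
    c=pts('top',[[u,v]],.02)[0][:2]
    for n in C:
        Q=C[n][2].reshape(-1,3); Q=Q[np.linalg.norm(Q[:,:2]-c,axis=1)<.075]
        h=np.histogram(Q[:,2],bins=np.arange(-.004,.1,.004))[0]
        print(k,n,np.round(c,3),h.tolist())
        z0={'tray':.032,'rest':.052,'block':.046,'cover':.048}.get(k)
        bands={'tray':[(.008,.016),(.026,.038)],'rest':[(.016,.028),(.046,.058)],'block':[(.012,.022),(.040,.052)],'cork':[(.005,.012)],'cover':[(.042,.054),(.074,.09)],'loupe':[(.028,.04)],'oil':[(.008,.02)],'orange':[(.02,.035)]}[k]
        for b in bands:
            q=Q[(Q[:,2]>b[0])&(Q[:,2]<b[1])]
            if len(q)<5: continue
            (cx,cy),r=cv2.minEnclosingCircle(q[:,:2].astype(np.float32)); rc=cv2.minAreaRect((q[:,:2]*1000).astype(np.float32))
            print('   ',b,len(q),'circ',round(cx,4),round(cy,4),round(r,4),'rect',np.round(rc[0],1),np.round(rc[1],1),round(rc[2],1),'medz',round(float(np.median(q[:,2])),4))
```

```text
top 0.0038808186848958335
scene 0.0040283203125
tray top [0.615 0.144] [445, 1694, 707, 298, 134, 13, 14, 14, 159, 354, 24, 0, 0, 0, 0, 0, 0, 0, 0, 0, 0, 0, 0, 0, 0]
    (0.008, 0.016) 432 circ 0.6156 0.1442 0.0749 rect [620.4 148.9] [115.8 117.4] 86.6 medz 0.0113
    (0.026, 0.038) 543 circ 0.6136 0.1483 0.0273 rect [613.9 147.7] [53.1 51.8] 45.4 medz 0.0331
tray scene [0.615 0.144] [146, 1018, 987, 268, 245, 31, 28, 35, 82, 278, 76, 0, 0, 0, 0, 0, 0, 0, 0, 0, 0, 0, 0, 0, 0]
    (0.008, 0.016) 513 circ 0.6161 0.1452 0.0748 rect [621.2 149.4] [118.7 118.3] 87.1 medz 0.0119
    (0.026, 0.038) 455 circ 0.6162 0.1477 0.0285 rect [615.3 147. ] [53.1 52.8] 83.3 medz 0.0339
rest top [ 0.634 -0.152] [724, 668, 25, 33, 50, 538, 1001, 342, 11, 13, 13, 11, 8, 94, 140, 5, 0, 0, 0, 0, 0, 0, 0, 0, 0]
    (0.016, 0.028) 1881 circ 0.637 -0.1521 0.0683 rect [ 636.4 -152.6] [101.6 101.2] 9.1 medz 0.0222
    (0.046, 0.058) 243 circ 0.6444 -0.1487 0.0183 rect [ 643.7 -148.3] [34.  33.9] 0.6 medz 0.0527
rest scene [ 0.634 -0.152] [305, 1377, 102, 70, 78, 419, 1068, 875, 25, 18, 23, 23, 22, 65, 198, 48, 
[... 2489 characters left out ...]
 0.4447 0.1419 0.0275 rect [444.3 142. ] [30.2 49. ] 12.2 medz 0.0121
oil scene [0.442 0.138] [466, 1671, 59, 80, 90, 56, 3, 0, 0, 0, 0, 0, 0, 0, 0, 0, 0, 0, 0, 0, 0, 0, 0, 0, 0]
    (0.008, 0.02) 226 circ 0.4441 0.1425 0.0285 rect [443.6 141.5] [32.3 50.8] 13.1 medz 0.0128
orange top [0.595 0.278] [1394, 1704, 22, 52, 28, 16, 27, 156, 334, 27, 0, 0, 0, 0, 0, 0, 0, 0, 0, 0, 0, 0, 0, 0, 0]
    (0.02, 0.035) 544 circ 0.5939 0.2778 0.0275 rect [593.5 277.3] [52.3 52.8] 27.9 medz 0.0289
orange scene [0.595 0.278] [423, 1519, 71, 53, 57, 32, 25, 81, 236, 61, 0, 0, 0, 0, 0, 0, 0, 0, 0, 0, 0, 0, 0, 0, 0]
    (0.02, 0.035) 403 circ 0.5941 0.2781 0.0289 rect [595.1 277.1] [53.  52.4] 51.5 medz 0.0298
```

View pics/crop.png

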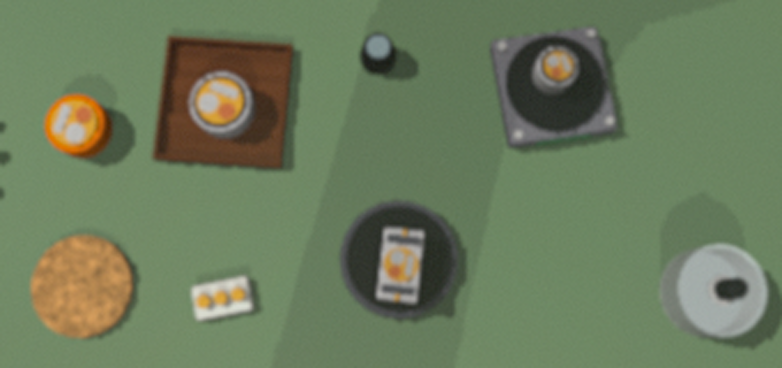

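The crop confirms it: the silver holder in the tray, at crop (220,103), is the real round_holder. The orange one at crop (76,124) stays put. The plan is long→cork, round→block, small→tray, long→rest, then the cover.

Call:
{"fn": "step_arm", "kwargs": {"deltas": [[[0, 0, 0.6], [0, 0, 0.84], 1], [[0, 0, 0.6], [0, 0, 0.84], 1], [[0, 0, 0.6], [0, 0, 0.84], 1], [[0, 0, 0.6], [0, 0, 0.83], 1], [[-0.4825, 0.9225, 0.3], [0, 0, 0], 1], [[-0.4825, 0.9225, 0.3], [0, 0, 0], 1], [[-0.4825, 0.9225, 0.3], [0, 0, 0], 1], [[-0.4825, 0.9225, 0.3], [0, 0, 0], 1], [[-0.4825, 0.9225, 0.3], [0, 0, 0], 1], [[-0.4825, 0.9225, 0.3], [0, 0, 0], 1], [[-0.4825, 0.9225, 0], [0, 0, 0], 1], [[-0.4825, 0.9225, 0], [0, 0, 0], 1]]}}

```text
time: 1.1
eef_pos: [0.2429, -0.3593, 0.1981]
tcp_rot: [0.05, 0.999, 0.001, -0.001]
force: [0.4, -0.6, 0.7]
gripper_width: 0.0852
grasp_force: 0.0
```

Call:
{"fn": "step_arm", "kwargs": {"deltas": [[[-0.4825, 0.9225, 0], [0, 0, 0], 1], [[-0.4825, 0.9225, 0], [0, 0, 0], 1], [[-0.4825, 0.9225, 0], [0, 0, 0], 1], [[-0.4825, 0.9225, 0], [0, 0, 0], 1], [[-0.4825, 0.9225, 0], [0, 0, 0], 1], [[-0.4825, 0.9225, 0], [0, 0, 0], 1], [[-0.4825, 0.9225, 0], [0, 0, 0], 1], [[-0.4825, 0.9225, 0], [0, 0, 0], 1], [[-0.4825, 0.9225, 0], [0, 0, 0], 1], [[-0.4825, 0.9225, 0], [0, 0, 0], 1], [[-0.4825, 0.9225, 0], [0, 0, 0], 1], [[-0.4825, 0.9225, 0], [0, 0, 0], 1]]}}

```text
time: 2.1
eef_pos: [0.4145, -0.0984, 0.1987]
tcp_rot: [0.05, 0.999, 0.0, -0.0]
force: [0.7, -1.0, 0.1]
gripper_width: 0.0855
grasp_force: 0.0
```

```bash
cat >> h.py <<'E'
def go(x,y,z,psi=None):
    "remaining delta in tool units"
    o=bot.get_obs(); r=R.from_quat(o['tcp_rot']); M=r.as_matrix(); d=M.T@(np.array([x,y,z])-o['eef_pos'])/.025
    a=np.degrees(np.arctan2(M[1,1],M[0,1])); print('units',np.round(d,2),'psi',round(a,2),'tilt',np.round(M[:2,2],4), 'turn',None if psi is None else round(-np.radians(psi-a)/.1,2), 'w',round(float(o['gripper_width']),4),'t',round(float(o['time']),1))
E
python3 -c "
from h import *; go(.4718,-.0127,.198,84.3)"
```

```text
units [-1.94  3.64  0.03] psi 84.32 tilt [-0.0005  0.0001] turn 0.0 w 0.0855 t 2.1
```

Call:
{"fn": "step_arm", "kwargs": {"deltas": [[[-0.4825, 0.9225, 0], [0, 0, 0], 1], [[-0.4825, 0.9225, 0], [0, 0, 0], 1], [[-0.4825, 0.9225, 0], [0, 0, 0], 1], [[-0.4825, 0.9225, 0], [0, 0, 0], 1], [[0, 0, 0], [0, 0, 0], 0.75], [[0, 0, 0], [0, 0, 0], 0.75]]}}

```text
time: 2.6
eef_pos: [0.4716, -0.0118, 0.1983]
tcp_rot: [0.049, 0.999, -0.0, -0.001]
force: [-0.4, 0.2, 0.3]
gripper_width: 0.0648
grasp_force: 0.0
```

```bash
python3 -c "
from h import *; go(.4718,-.0127,.092,84.3); p,d=bot.grab_frame('wrist'); save('w0',p); C=cloud('wrist',d).reshape(-1,3); C=C[(d.reshape(-1)>0)&(C[:,2]>.04)&(C[:,2]<.052)&(np.linalg.norm(C[:,:2]-[.472,-.013],axis=1)<.06)]
print(len(C),cv2.minAreaRect((C[:,:2]*1000).astype(np.float32)),np.median(C[:,2]))"
```

```text
units [-0.02 -0.03  4.25] psi 84.42 tilt [-0.0014 -0.0002] turn 0.02 w 0.0648 t 2.6
2599 ((471.30841064453125, -13.04265022277832), (34.006752014160156, 60.12272644042969), 83.46656036376953) 0.04745897370554844
```

View pics/w0.png

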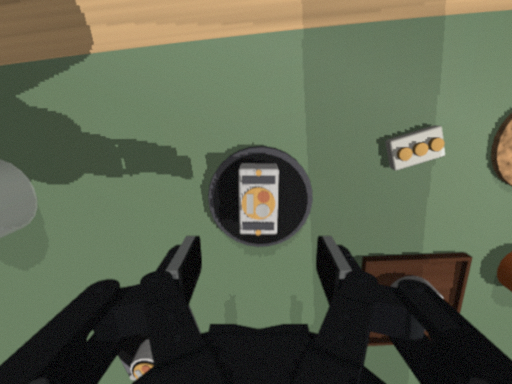

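The wrist view has the oblong holder at (258,200), centred between the open fingers and square to them. The depth estimate agrees with the top view to about 1 mm. I'll descend and grip.

Call:
{"fn": "step_arm", "kwargs": {"deltas": [[[0, -0.04, 0.8], [0, 0, 0], 0.75], [[0, 0, 0.8], [0, 0, 0], 0.75], [[0, 0, 0.8], [0, 0, 0], 0.75], [[0, 0, 0.7], [0, 0, 0], 0.75], [[0, 0, 0.6], [0, 0, 0], 0.75], [[0, 0, 0.5], [0, 0, 0], 0.75], [[0, 0, 0], [0, 0, 0], 0.3], [[0, 0, 0], [0, 0, 0], 0.3], [[0, 0, 0], [0, 0, 0], 0.3], [[0, 0, 0], [0, 0, 0], 0.2], [[0, 0, 0], [0, 0, 0], 0.2], [[0, 0, 0], [0, 0, 0], 0.2]], "force": 40}}

```text
time: 3.65
eef_pos: [0.4716, -0.0137, 0.0946]
tcp_rot: [0.05, 0.999, 0.0, 0.001]
force: [0.4, 0.6, 3.1]
gripper_width: 0.0334
grasp_force: 40.4
```

```bash
python3 -c "
from h import *; go(.453,.2692,.15,90)"
```

```text
units [ 1.86 11.19 -2.22] psi 84.32 tilt [0.0011 0.0001] turn -0.99 w 0.0334 t 3.6
```

Call:
{"fn": "step_arm", "kwargs": {"deltas": [[[0, 0, -0.5], [0, 0, 0], 0.2], [[0, 0, -0.6], [0, 0, 0], 0.2], [[0, 0, -0.7], [0, 0, -0.5], 0.2], [[0, 0, -0.6], [0, 0, -0.5], 0.2], [[0.05, 0.8, 0], [0, 0, 0], 0.2], [[0.05, 0.8, 0], [0, 0, 0], 0.2], [[0.05, 0.8, 0], [0, 0, 0], 0.2], [[0.05, 0.8, 0], [0, 0, 0], 0.2], [[0.05, 0.8, 0], [0, 0, 0], 0.2], [[0.05, 0.8, 0], [0, 0, 0], 0.2], [[0.05, 0.8, 0], [0, 0, 0], 0.2], [[0.05, 0.8, 0], [0, 0, 0], 0.2]]}}

```text
time: 4.65
eef_pos: [0.4608, 0.1473, 0.1539]
tcp_rot: [-0.0, 1.0, 0.0, -0.0]
force: [-0.3, 0.1, -1.5]
gripper_width: 0.0333
grasp_force: 40.1
```

Call:
{"fn": "step_arm", "kwargs": {"deltas": [[[0.05, 0.8, 0], [0, 0, 0], 0.2], [[0.05, 0.8, 0], [0, 0, 0], 0.2], [[0.05, 0.8, 0], [0, 0, 0], 0.2], [[0.05, 0.8, 0], [0, 0, 0], 0.2], [[0.05, 0.8, 0], [0, 0, 0], 0.2], [[0.05, 0.8, 0], [0, 0, 0], 0.2], [[0, 0, 0.4], [0, 0, 0], 0.2], [[0, 0, 0.6], [0, 0, 0], 0.2], [[0, 0, 0.6], [0, 0, 0], 0.2], [[0, 0, 0.4], [0, 0, 0], 0.2], [[0, 0, 0.3], [0, 0, 0], 0.2], [[0, 0, 0], [0, 0, 0], 0.2]]}}

```text
time: 5.65
eef_pos: [0.4529, 0.2655, 0.0948]
tcp_rot: [-0.0, 1.0, -0.001, -0.001]
force: [0.4, 0.1, -2.2]
gripper_width: 0.0331
grasp_force: 40.2
```

```bash
python3 -c "
from h import *; go(.453,.2692,.0846,90); print(bot.get_obs()['force'])"
```

```text
units [-0.01  0.15  0.41] psi 90.02 tilt [-0.0024 -0.0021] turn 0.0 w 0.0331 t 5.7
[ 0.39183514  0.08827371 -2.20038372]
```

Call:
{"fn": "step_arm", "kwargs": {"deltas": [[[0, 0.07, 0.15], [0, 0, 0], 0.2], [[0, 0.07, 0.12], [0, 0, 0], 0.2], [[0, 0, 0.08], [0, 0, 0], 0.2], [[0, 0, 0.04], [0, 0, 0], 0.2], [[0, 0, 0.02], [0, 0, 0], 0.2], [[0, 0, 0], [0, 0, 0], 0.2], [[0, 0, 0], [0, 0, 0], 0.2]]}}

```text
time: 6.23
eef_pos: [0.4537, 0.2699, 0.0863]
tcp_rot: [-0.0, 1.0, 0.0, 0.0]
force: [0.2, 0.3, -1.5]
gripper_width: 0.0329
grasp_force: 40.3
```

Call:
{"fn": "step_arm", "kwargs": {"deltas": [[[0, 0, 0.04], [0, 0, 0], 0.2], [[0, 0, 0.03], [0, 0, 0], 0.2], [[0, 0, 0], [0, 0, 0], 0.2]]}}

```text
time: 6.48
eef_pos: [0.4537, 0.2699, 0.0846]
tcp_rot: [-0.0, 1.0, 0.0, 0.0]
force: [-0.9, -1.2, 0.7]
gripper_width: 0.0329
grasp_force: 40.5
```

Call:
{"fn": "step_arm", "kwargs": {"deltas": [[[0, 0, 0], [0, 0, 0], 0.5], [[0, 0, 0], [0, 0, 0], 0.7], [[0, 0, 0], [0, 0, 0], 0.8], [[0, 0, -0.8], [0, 0, 0], 0.8], [[0, 0, -1], [0, 0, 0], 0.8], [[-0.4, -0.3, -0.7], [0, 0, 0], 0.8], [[-0.8, -0.6, -0.5], [0, 0, 0], 0.8], [[-0.8, -0.6, 0], [0, 0, 0], 0.8], [[-0.8, -0.6, 0], [0, 0, 0], 0.8], [[-0.8, -0.6, 0], [0, 0, 0], 0.8], [[-0.8, -0.6, 0], [0, 0, 0], 0.8], [[-0.8, -0.6, 0], [0, 0, 0], 0.8]]}}

```text
time: 7.48
eef_pos: [0.5846, 0.1716, 0.1594]
tcp_rot: [-0.0, 1.0, 0.0, 0.0]
force: [-0.3, 0.5, -0.5]
gripper_width: 0.0681
grasp_force: 0.0
```

Call:
{"fn": "step_arm", "kwargs": {"deltas": [[[-0.8, -0.6, 0], [0, 0, 0], 0.8], [[-0.44, -0.37, 0], [0, 0, 0], 0.8], [[0, 0, 0], [0, 0, 0], 0.8], [[0, 0, 0], [0, 0, 0], 0.8]]}}

```text
time: 7.82
eef_pos: [0.6149, 0.1476, 0.1589]
tcp_rot: [0.0, 1.0, -0.0, -0.0]
force: [0.1, 0.6, -1.1]
gripper_width: 0.0686
grasp_force: 0.0
```

```bash
python3 -c "
from h import *; go(.6148,.1476,.078,90); p,d=bot.grab_frame('wrist'); save('w1',p); C=cloud('wrist',d).reshape(-1,3); C=C[(d.reshape(-1)>0)&(np.linalg.norm(C[:,:2]-[.615,.148],axis=1)<.06)]
q=C[(C[:,2]>.026)&(C[:,2]<.038)]
print(len(q),cv2.minAreaRect((q[:,:2]*1000).astype(np.float32)),np.median(q[:,2]))
p,d=bot.grab_frame('top'); C=cloud('top',d).reshape(-1,3)
q=C[(C[:,2]>.030)&(C[:,2]<.042)&(np.linalg.norm(C[:,:2]-[.453,.27],axis=1)<.05)]
print(len(q),cv2.minAreaRect((q[:,:2]*1000).astype(np.float32)))"
```

```text
units [ 0.   -0.    3.24] psi 89.96 tilt [-0.0006 -0.0001] turn -0.01 w 0.0686 t 7.8
3551 ((614.154541015625, 148.29403686523438), (52.8284912109375, 53.34946060180664), 60.31119918823242) 0.03425473708633764
579 ((453.84912109375, 268.5513610839844), (35.77070999145508, 61.404441833496094), 88.66255950927734)
```

Call:
{"fn": "step_arm", "kwargs": {"deltas": [[[0, 0, 0.8], [0, 0, 0], 0.8], [[0, 0, 0.8], [0, 0, 0], 0.8], [[0, 0, 0.7], [0, 0, 0], 0.8], [[0, 0, 0.5], [0, 0, 0], 0.8], [[0, 0, 0.44], [0, 0, 0], 0.8], [[0, 0, 0], [0, 0, 0], 0.6], [[0, 0, 0], [0, 0, 0], 0.45], [[0, 0, 0], [0, 0, 0], 0.45], [[0, 0, 0], [0, 0, 0], 0.45], [[0, 0, 0], [0, 0, 0], 0.45]], "force": 40}}

```text
time: 8.75
eef_pos: [0.615, 0.1484, 0.0793]
tcp_rot: [-0.0, 1.0, 0.0, 0.001]
force: [-0.2, 0.1, -0.0]
gripper_width: 0.0528
grasp_force: 42.2
```

```bash
python3 -c "
from h import *; go(.4797,-.0118,.156,90)"
```

```text
units [ 5.41 -6.4  -3.08] psi 90.05 tilt [0.0014 0.0007] turn 0.01 w 0.0528 t 8.8
```

Call:
{"fn": "step_arm", "kwargs": {"deltas": [[[0, 0, -0.5], [0, 0, 0], 0.45], [[0, 0, -0.8], [0, 0, 0], 0.45], [[0, 0, -0.9], [0, 0, 0], 0.45], [[0.3, -0.4, -0.7], [0, 0, 0], 0.45], [[0.6, -0.75, -0.3], [0, 0, 0], 0.45], [[0.6, -0.75, 0], [0, 0, 0], 0.45], [[0.65, -0.75, 0], [0, 0, 0], 0.45], [[0.65, -0.75, 0], [0, 0, 0], 0.45], [[0.65, -0.75, 0], [0, 0, 0], 0.45], [[0.65, -0.75, 0], [0, 0, 0], 0.45], [[0.65, -0.75, 0], [0, 0, 0], 0.45], [[0.66, -0.75, 0], [0, 0, 0], 0.45]]}}

```text
time: 9.75
eef_pos: [0.4788, -0.0127, 0.159]
tcp_rot: [-0.0, 1.0, 0.0, 0.001]
force: [0.4, 0.0, -1.1]
gripper_width: 0.0528
grasp_force: 42.3
```

Call:
{"fn": "step_arm", "kwargs": {"deltas": [[[0, 0, 0.6], [0, 0, 0], 0.45], [[0, 0, 0.6], [0, 0, 0], 0.45], [[0, 0, 0.5], [0, 0, 0], 0.45], [[0, 0, 0.4], [0, 0, 0], 0.45], [[0, 0, 0.2], [0, 0, 0], 0.45], [[0, 0, 0.1], [0, 0, 0], 0.45], [[0, 0, 0.1], [0, 0, 0], 0.45], [[0, 0, 0.05], [0, 0, 0], 0.45], [[0, 0, 0.05], [0, 0, 0], 0.45], [[0, 0, 0], [0, 0, 0], 0.45], [[0, 0, 0], [0, 0, 0], 0.45]]}}

```text
time: 10.67
eef_pos: [0.4797, -0.0118, 0.0937]
tcp_rot: [-0.0, 1.0, 0.0, 0.0]
force: [0.9, 0.6, -1.1]
gripper_width: 0.0525
grasp_force: 42.5
```

```bash
python3 -c "
from h import *; go(.4797,-.0118,.0923,90)"
```

```text
units [0.   0.   0.05] psi 90.05 tilt [0.0005 0.0001] turn 0.01 w 0.0525 t 10.7
```

Call:
{"fn": "step_arm", "kwargs": {"deltas": [[[0, 0, 0.04], [0, 0, 0], 0.45], [[0, 0, 0.03], [0, 0, 0], 0.45], [[0, 0, 0], [0, 0, 0], 0.45]]}}

```text
time: 10.92
eef_pos: [0.4795, -0.0119, 0.0916]
tcp_rot: [-0.0, 1.0, -0.0, -0.0]
force: [-0.2, 0.4, -0.3]
gripper_width: 0.053
grasp_force: 42.5
```

Call:
{"fn": "step_arm", "kwargs": {"deltas": [[[0, 0, 0.03], [0, 0, 0], 0.45], [[0, 0, 0.02], [0, 0, 0], 0.45], [[0, 0, 0], [0, 0, 0], 0.45]]}}

```text
time: 11.17
eef_pos: [0.4797, -0.0119, 0.0911]
tcp_rot: [-0.001, 1.0, -0.0, 0.0]
force: [-3.5, 1.1, 6.2]
gripper_width: 0.0533
grasp_force: 43.4
```

Call:
{"fn": "step_arm", "kwargs": {"deltas": [[[0, 0, 0], [0, 0, 0], 0.6], [[0, 0, 0], [0, 0, 0], 0.75], [[0, 0, 0], [0, 0, 0], 0.8], [[0, 0, -0.7], [0, 0, 0], 0.8], [[0, 0, -0.9], [0, 0, 0], 0.8], [[-0.3, -0.2, -0.8], [0, 0, 0], 0.8], [[-0.7, -0.6, -0.6], [0, 0, 0], 0.7], [[-0.7, -0.6, -0.2], [0, 0, 0], 0.7], [[-0.7, -0.6, 0], [0, 0, 0], 0.7], [[-0.7, -0.6, 0], [0, 0, 0], 0.7], [[-0.7, -0.6, 0], [0, 0, 0], 0.7], [[-0.7, -0.6, 0], [0, 0, 0], 0.7]]}}

```text
time: 12.17
eef_pos: [0.5929, -0.1077, 0.1702]
tcp_rot: [-0.0, 1.0, 0.0, -0.0]
force: [0.7, 0.4, 0.9]
gripper_width: 0.0595
grasp_force: 0.0
```

Call:
{"fn": "step_arm", "kwargs": {"deltas": [[[-0.7, -0.6, 0], [0, 0, 0], 0.7], [[-0.7, -0.6, 0], [0, 0, 0], 0.7], [[-0.69, -0.47, 0], [0, 0, 0], 0.7], [[0, 0, 0], [0, 0, 0], 0.7], [[0, 0, 0], [0, 0, 0], 0.7]]}}

```text
time: 12.58
eef_pos: [0.6446, -0.1491, 0.1692]
tcp_rot: [0.0, 1.0, 0.0, -0.001]
force: [-0.6, 0.9, -0.5]
gripper_width: 0.0595
grasp_force: 0.0
```

```bash
python3 -c "
from h import *; go(.6444,-.1486,.098,90); p,d=bot.grab_frame('wrist'); C=cloud('wrist',d).reshape(-1,3); C=C[(d.reshape(-1)>0)&(np.linalg.norm(C[:,:2]-[.644,-.1486],axis=1)<.04)]
q=C[(C[:,2]>.048)&(C[:,2]<.058)]
print(len(q),cv2.minAreaRect((q[:,:2]*1000).astype(np.float32)),np.median(q[:,2]))
p,d=bot.grab_frame('top'); C=cloud('top',d).reshape(-1,3)
for lo,hi in((.040,.052),(.012,.024)):
  q=C[(C[:,2]>lo)&(C[:,2]<hi)&(np.linalg.norm(C[:,:2]-[.48,-.012],axis=1)<.065)]
  print(len(q),cv2.minEnclosingCircle(q[:,:2].astype(np.float32)))"
```

```text
units [0.   0.02 2.85] psi 89.97 tilt [-0.0012  0.0002] turn -0.0 w 0.0595 t 12.6
1699 ((644.46484375, -147.76507568359375), (35.00184631347656, 34.36236572265625), 0.695176362991333) 0.05413109316813136
0 ((0.0, 0.0), 0.0)
0 ((0.0, 0.0), 0.0)
```

Call:
{"fn": "step_arm", "kwargs": {"deltas": [[[0, 0.03, 0.8], [0, 0, 0], 0.7], [[0, 0, 0.8], [0, 0, 0], 0.7], [[0, 0, 0.6], [0, 0, 0], 0.7], [[0, 0, 0.4], [0, 0, 0], 0.7], [[0, 0, 0.25], [0, 0, 0], 0.7], [[0, 0, 0], [0, 0, 0], 0.4], [[0, 0, 0], [0, 0, 0], 0.25], [[0, 0, 0], [0, 0, 0], 0.25], [[0, 0, 0], [0, 0, 0], 0.25], [[0, 0, 0], [0, 0, 0], 0.25], [[0, 0, 0], [0, 0, 0], 0.25]], "force": 40}}

```text
time: 13.6
eef_pos: [0.6449, -0.1477, 0.1001]
tcp_rot: [-0.0, 1.0, -0.0, 0.001]
force: [-0.4, 0.7, 2.6]
gripper_width: 0.0345
grasp_force: 40.3
```

```bash
python3 -c "
from h import *; go(.6207,.1491,.17,90)"
```

```text
units [ 0.95 11.87 -2.8 ] psi 90.05 tilt [ 0.0016 -0.0001] turn 0.01 w 0.0345 t 13.6
```

Call:
{"fn": "step_arm", "kwargs": {"deltas": [[[0, 0, -0.5], [0, 0, 0], 0.25], [[0, 0, -0.7], [0, 0, 0], 0.25], [[0, 0.3, -0.8], [0, 0, 0], 0.25], [[0.08, 0.7, -0.4], [0, 0, 0], 0.25], [[0.08, 0.85, 0], [0, 0, 0], 0.25], [[0.08, 0.85, 0], [0, 0, 0], 0.25], [[0.08, 0.85, 0], [0, 0, 0], 0.25], [[0.08, 0.85, 0], [0, 0, 0], 0.25], [[0.08, 0.85, 0], [0, 0, 0], 0.25], [[0.08, 0.85, 0], [0, 0, 0], 0.25], [[0.08, 0.85, 0], [0, 0, 0], 0.25], [[0.08, 0.85, 0], [0, 0, 0], 0.25]]}}

```text
time: 14.6
eef_pos: [0.626, 0.0482, 0.1591]
tcp_rot: [-0.0, 1.0, 0.0, -0.0]
force: [-0.7, -0.0, -1.8]
gripper_width: 0.0344
grasp_force: 40.2
```

Call:
{"fn": "step_arm", "kwargs": {"deltas": [[[0.08, 0.85, 0], [0, 0, 0], 0.25], [[0.08, 0.85, 0], [0, 0, 0], 0.25], [[0.08, 0.85, 0], [0, 0, 0], 0.25], [[0.07, 0.85, 0], [0, 0, 0], 0.25], [[0, 0.67, 0], [0, 0, 0], 0.25], [[0, 0, 0.5], [0, 0, 0], 0.25], [[0, 0, 0.7], [0, 0, 0], 0.25], [[0, 0, 0.7], [0, 0, 0], 0.25], [[0, 0, 0.6], [0, 0, 0], 0.25], [[0, 0, 0.4], [0, 0, 0], 0.25], [[0, 0, 0.15], [0, 0, 0], 0.25], [[0, 0, 0], [0, 0, 0], 0.25]]}}

```text
time: 15.6
eef_pos: [0.6181, 0.1487, 0.082]
tcp_rot: [-0.0, 1.0, -0.0, -0.001]
force: [0.2, 0.0, -1.1]
gripper_width: 0.0345
grasp_force: 40.2
```

Call:
{"fn": "step_arm", "kwargs": {"deltas": [[[0, 0, 0.06], [0, 0, 0], 0.25], [[0, 0, 0.05], [0, 0, 0], 0.25], [[0, 0, 0], [0, 0, 0], 0.25], [[0, 0, 0], [0, 0, 0], 0.25]]}}

```text
time: 15.93
eef_pos: [0.6187, 0.1491, 0.0808]
tcp_rot: [-0.0, 1.0, 0.0, 0.001]
force: [0.5, 0.1, -1.5]
gripper_width: 0.0347
grasp_force: 40.2
```

```bash
python3 -c "
from h import *; go(.6207,.1491,.078,90);print(bot.get_obs()['force'])"
```

```text
units [-0.08  0.    0.11] psi 90.04 tilt [0.0011 0.0005] turn 0.01 w 0.0347 t 15.9
[ 0.53199189  0.10407831 -1.47138715]
```

Call:
{"fn": "step_arm", "kwargs": {"deltas": [[[-0.06, 0, 0.04], [0, 0, 0], 0.25], [[0, 0, 0.03], [0, 0, 0], 0.25], [[0, 0, 0.03], [0, 0, 0], 0.25], [[0, 0, 0], [0, 0, 0], 0.25]]}}

```text
time: 16.27
eef_pos: [0.6202, 0.1491, 0.0801]
tcp_rot: [-0.001, 1.0, 0.0, 0.001]
force: [-6.2, -0.0, 12.0]
gripper_width: 0.0345
grasp_force: 41.4
```

Call:
{"fn": "step_arm", "kwargs": {"deltas": [[[0, 0, -0.03], [0, 0, 0], 0.25], [[0, 0, 0], [0, 0, 0], 0.45], [[0, 0, 0], [0, 0, 0], 0.6], [[0, 0, 0], [0, 0, 0], 0.65], [[0, 0, -0.7], [0, 0, 0], 0.65], [[0, 0, -0.9], [0, 0, 0], 0.65], [[0, 0, -0.9], [0, 0, 0], 0.65], [[0.4, 0.3, -0.8], [0, 0, 0], 0.7], [[0.8, 0.6, 0], [0, 0, 0], 0.7], [[0.8, 0.6, 0], [0, 0, 0], 0.7], [[0.8, 0.6, 0], [0, 0, 0], 0.7], [[0.8, 0.6, 0], [0, 0, 0], 0.7]]}}

```text
time: 17.27
eef_pos: [0.529, 0.2168, 0.1608]
tcp_rot: [-0.0, 1.0, 0.0, -0.0]
force: [0.3, 1.5, -0.2]
gripper_width: 0.0596
grasp_force: 0.0
```

Call:
{"fn": "step_arm", "kwargs": {"deltas": [[[0.8, 0.6, 0], [0, 0, 0], 0.7], [[0.8, 0.6, 0], [0, 0, 0], 0.7], [[0.8, 0.6, 0], [0, 0, 0], 0.7], [[0.66, 0.3, 0], [0, 0, 0], 0.7], [[0, 0, 0], [0, 0, 0], 0.7], [[0, 0, 0], [0, 0, 0], 0.7]]}}

```text
time: 17.77
eef_pos: [0.4529, 0.2693, 0.161]
tcp_rot: [-0.001, 1.0, 0.0, 0.0]
force: [0.5, -0.1, -0.7]
gripper_width: 0.0599
grasp_force: 0.0
```

```bash
python3 -c "
from h import *; go(.4538,.2690,.0835,90)
p,d=bot.grab_frame('top'); save('t1',p); C=cloud('top',d).reshape(-1,3)
for n,c,r,lo,hi in(('round',(.48,-.012),.065,.04,.052),('block',(.48,-.012),.065,.012,.024),('small',(.62,.149),.05,.026,.038)):
  q=C[(C[:,2]>lo)&(C[:,2]<hi)&(np.linalg.norm(C[:,:2]-c,axis=1)<r)]
  print(n,len(q),cv2.minEnclosingCircle(q[:,:2].astype(np.float32)),np.median(q[:,2]))
p,d=bot.grab_frame('wrist'); C=cloud('wrist',d).reshape(-1,3)
q=C[(C[:,2]>.03)&(C[:,2]<.044)&(np.linalg.norm(C[:,:2]-[.453,.27],axis=1)<.045)]
print(len(q),cv2.minAreaRect((q[:,:2]*1000).astype(np.float32)))"
```

```text
units [-0.04 -0.01  3.1 ] psi 90.15 tilt [0.0002 0.0001] turn 0.03 w 0.0599 t 17.8
round 609 ((0.48021212220191956, -0.012151920236647129), 0.026921585202217102) 0.047124795530013586
block 1348 ((0.4784805178642273, -0.011732829734683037), 0.052070941776037216) 0.016714652144281583
small 240 ((0.6196398138999939, 0.1490483283996582), 0.017894668504595757) 0.032889114204009084
3231 ((454.79248046875, 269.2834777832031), (34.0240364074707, 60.05337905883789), 89.9926528930664)
```

View pics/t1.png

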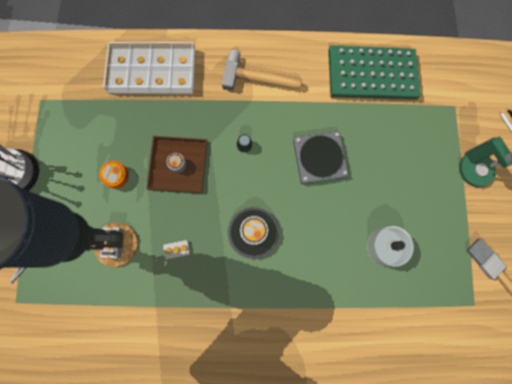

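The small holder is in the tray at (176,163), the large one is on the block at (254,231), and the rest at (321,157) is empty. All are within 2 mm of the middle. Next is the oblong holder.

Call:
{"fn": "step_arm", "kwargs": {"deltas": [[[-0.06, 0, 0.8], [0, 0, 0], 0.7], [[0, 0, 0.8], [0, 0, 0], 0.7], [[0, 0, 0.7], [0, 0, 0], 0.7], [[0, 0, 0.5], [0, 0, 0], 0.7], [[0, 0, 0.3], [0, 0, 0], 0.7], [[0, 0, 0], [0, 0, 0], 0.4], [[0, 0, 0], [0, 0, 0], 0.2], [[0, 0, 0], [0, 0, 0], 0.2], [[0, 0, 0], [0, 0, 0], 0.2], [[0, 0, 0], [0, 0, 0], 0.2], [[0, 0, 0], [0, 0, 0], 0.2]], "force": 40}}

```text
time: 18.78
eef_pos: [0.455, 0.269, 0.0839]
tcp_rot: [-0.0, 1.0, 0.0, 0.0]
force: [-0.6, 0.3, 0.3]
gripper_width: 0.0333
grasp_force: 40.3
```

```bash
python3 -c "
from h import *; go(.6368,-.1523,.1,90)"
```

```text
units [ -7.26 -16.86  -0.65] psi 90.05 tilt [0.0007 0.0006] turn 0.01 w 0.0333 t 18.8
```

Call:
{"fn": "step_arm", "kwargs": {"deltas": [[[0, 0, -0.5], [0, 0, 0], 0.2], [[0, 0, -0.8], [0, 0, 0], 0.2], [[0, 0, -0.9], [0, 0, 0], 0.2], [[-0.2, -0.5, -0.8], [0, 0, 0], 0.2], [[-0.39, -0.9, 0], [0, 0, 0], 0.2], [[-0.39, -0.9, 0], [0, 0, 0], 0.2], [[-0.39, -0.9, 0], [0, 0, 0], 0.2], [[-0.39, -0.9, 0], [0, 0, 0], 0.2], [[-0.39, -0.9, 0], [0, 0, 0], 0.2], [[-0.39, -0.9, 0], [0, 0, 0], 0.2], [[-0.39, -0.9, 0], [0, 0, 0], 0.2], [[-0.39, -0.9, 0], [0, 0, 0], 0.2]]}}

```text
time: 19.78
eef_pos: [0.5382, 0.0753, 0.1585]
tcp_rot: [-0.0, 1.0, 0.0, -0.0]
force: [0.4, 0.9, -0.9]
gripper_width: 0.0331
grasp_force: 40.2
```

Call:
{"fn": "step_arm", "kwargs": {"deltas": [[[-0.39, -0.9, 0], [0, 0, 0], 0.2], [[-0.39, -0.9, 0], [0, 0, 0], 0.2], [[-0.39, -0.9, 0], [0, 0, 0], 0.2], [[-0.39, -0.9, 0], [0, 0, 0], 0.2], [[-0.39, -0.9, 0], [0, 0, 0], 0.2], [[-0.39, -0.9, 0], [0, 0, 0], 0.2], [[-0.39, -0.9, 0], [0, 0, 0], 0.2], [[-0.39, -0.9, 0], [0, 0, 0], 0.2], [[-0.39, -0.9, 0], [0, 0, 0], 0.2], [[-0.39, -0.9, 0], [0, 0, 0], 0.2], [[0, -0.2, 0], [0, 0, 0], 0.2], [[0, 0, 0], [0, 0, 0], 0.2]]}}

```text
time: 20.78
eef_pos: [0.6355, -0.1551, 0.1578]
tcp_rot: [0.001, 1.0, 0.0, -0.0]
force: [0.2, 0.1, -2.4]
gripper_width: 0.0332
grasp_force: 40.2
```

```bash
python3 -c "
from h import *; go(.6368,-.1523,.1,90)"
```

```text
units [-0.05  0.11  2.31] psi 89.91 tilt [-0.0009  0.0001] turn -0.02 w 0.0332 t 20.8
```

Call:
{"fn": "step_arm", "kwargs": {"deltas": [[[-0.05, 0.1, 0.4], [0, 0, 0], 0.2], [[0, 0, 0.6], [0, 0, 0], 0.2], [[0, 0, 0.5], [0, 0, 0], 0.2], [[0, 0, 0.3], [0, 0, 0], 0.2], [[0, 0, 0.2], [0, 0, 0], 0.2], [[0, 0, 0.1], [0, 0, 0], 0.2], [[0, 0, 0.08], [0, 0, 0], 0.2], [[0, 0, 0.06], [0, 0, 0], 0.2], [[0, 0, 0], [0, 0, 0], 0.2], [[0, 0, 0], [0, 0, 0], 0.2]]}}

```text
time: 21.62
eef_pos: [0.6372, -0.1511, 0.1029]
tcp_rot: [-0.0, 1.0, -0.0, 0.0]
force: [0.3, 0.1, -1.9]
gripper_width: 0.0331
grasp_force: 40.2
```

Call:
{"fn": "step_arm", "kwargs": {"deltas": [[[0, 0, 0.04], [0, 0, 0], 0.2], [[0, 0, 0.03], [0, 0, 0], 0.2], [[0, 0, 0], [0, 0, 0], 0.2], [[0, 0, 0], [0, 0, 0], 0.2]]}}

```text
time: 21.95
eef_pos: [0.6369, -0.1511, 0.1006]
tcp_rot: [-0.0, 1.0, 0.0, 0.0]
force: [-0.1, 0.1, -2.1]
gripper_width: 0.0335
grasp_force: 40.2
```

Call:
{"fn": "step_arm", "kwargs": {"deltas": [[[0, 0, 0.03], [0, 0, 0], 0.2], [[0, 0, 0.02], [0, 0, 0], 0.2], [[0, 0, 0], [0, 0, 0], 0.2], [[0, 0, 0], [0, 0, 0], 0.2]]}}

```text
time: 22.28
eef_pos: [0.6371, -0.1511, 0.0999]
tcp_rot: [-0.0, 1.0, -0.0, 0.0]
force: [-1.5, 0.1, 3.2]
gripper_width: 0.033
grasp_force: 40.7
```

Call:
{"fn": "step_arm", "kwargs": {"deltas": [[[0, 0, 0], [0, 0, 0], 0.4], [[0, 0, 0], [0, 0, 0], 0.6], [[0, 0, 0], [0, 0, 0], 0.7], [[0, 0, -0.8], [0, 0, 0], 0.7], [[0, 0, -1], [0, 0, 0], 0.7], [[0, 0, -1], [0, 0, 0], 0.7], [[0, 0, -1], [0, 0, 0], 0.6], [[0.8, -0.58, -0.2], [0, 0, 0], 0.6], [[0.8, -0.58, 0], [0, 0, 0], 0.6], [[0.8, -0.58, 0], [0, 0, 0], 0.6], [[0.8, -0.58, 0], [0, 0, 0], 0.6], [[0.8, -0.58, 0], [0, 0, 0], 0.6]]}}

```text
time: 23.28
eef_pos: [0.536, -0.2242, 0.1994]
tcp_rot: [-0.001, 1.0, -0.0, 0.0]
force: [-0.2, -0.9, 0.2]
gripper_width: 0.0513
grasp_force: 0.0
```

Call:
{"fn": "step_arm", "kwargs": {"deltas": [[[0.8, -0.58, 0], [0, 0, 0], 0.6], [[0.8, -0.58, 0], [0, 0, 0], 0.6], [[0.8, -0.58, 0], [0, 0, 0], 0.6], [[0.8, -0.58, 0], [0, 0, 0], 0.6], [[0.2, -0.16, 0], [0, 0, 0], 0.6], [[0, 0, 0], [0, 0, 0], 0.6], [[0, 0, 0], [0, 0, 0], 0.6]]}}

```text
time: 23.87
eef_pos: [0.4523, -0.2858, 0.1996]
tcp_rot: [-0.0, 1.0, -0.0, 0.0]
force: [1.2, 0.6, -0.3]
gripper_width: 0.0513
grasp_force: 0.0
```

```bash
python3 -c "
from h import *; go(.452,-.2846,.124,90)
p,d=bot.grab_frame('wrist'); save('w2',p); C=cloud('wrist',d).reshape(-1,3)
for lo,hi,r in((.043,.053,.05),(.076,.088,.03)):
  q=C[(C[:,2]>lo)&(C[:,2]<hi)&(np.linalg.norm(C[:,:2]-[.452,-.2846],axis=1)<r)]
  print(len(q),cv2.minEnclosingCircle(q[:,:2].astype(np.float32)))"
```

```text
units [0.01 0.05 3.02] psi 90.01 tilt [ 0.0006 -0.0002] turn 0.0 w 0.0513 t 23.9
5456 ((0.4524625539779663, -0.28480228781700134), 0.03909226879477501)
432 ((0.4521241784095764, -0.28475266695022583), 0.008871580474078655)
```

View pics/w2.png

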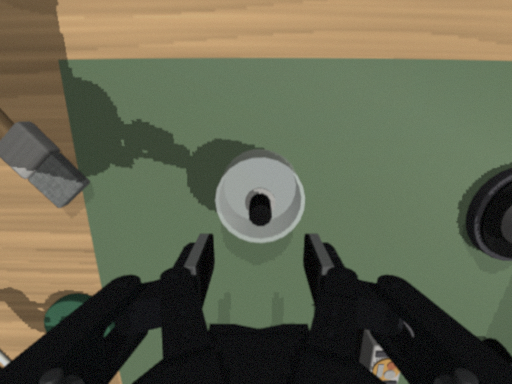

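The cover is at (260,195) with its knob at (260,210), centred between the fingers. I'll descend to the knob.

Call:
{"fn": "step_arm", "kwargs": {"deltas": [[[0, 0.04, 0.8], [0, 0, 0], 0.6], [[0, 0, 0.8], [0, 0, 0], 0.6], [[0, 0, 0.6], [0, 0, 0], 0.6], [[0, 0, 0.5], [0, 0, 0], 0.6], [[0, 0, 0.25], [0, 0, 0], 0.6], [[0, 0, 0], [0, 0, 0], 0.4], [[0, 0, 0], [0, 0, 0], 0.2], [[0, 0, 0], [0, 0, 0], 0.1], [[0, 0, 0], [0, 0, 0], 0.05], [[0, 0, 0], [0, 0, 0], 0.05], [[0, 0, 0], [0, 0, 0], 0.05], [[0, 0, 0], [0, 0, 0], 0.05]], "force": 40}}

```text
time: 24.92
eef_pos: [0.4527, -0.2848, 0.1265]
tcp_rot: [-0.0, 1.0, -0.0, 0.001]
force: [0.3, 1.8, 4.4]
gripper_width: 0.0166
grasp_force: 39.2
```

```bash
python3 -c "
from h import *; go(.62,.1491,.128,90)"
```

```text
units [-6.71 17.35 -0.06] psi 90.05 tilt [ 0.0021 -0.0006] turn 0.01 w 0.0166 t 24.9
```

Call:
{"fn": "step_arm", "kwargs": {"deltas": [[[0, 0, -0.4], [0, 0, 0], 0.05], [[0, 0, -0.7], [0, 0, 0], 0.05], [[0, 0, -0.8], [0, 0, 0], 0.05], [[0, 0, -0.8], [0, 0, 0], 0.05], [[0, 0, -0.7], [0, 0, 0], 0.05], [[-0.2, 0.5, 0], [0, 0, 0], 0.05], [[-0.3, 0.8, 0], [0, 0, 0], 0.05], [[-0.3, 0.8, 0], [0, 0, 0], 0.05], [[-0.3, 0.8, 0], [0, 0, 0], 0.05], [[-0.3, 0.8, 0], [0, 0, 0], 0.05], [[-0.3, 0.8, 0], [0, 0, 0], 0.05], [[-0.3, 0.8, 0], [0, 0, 0], 0.05]]}}

```text
time: 25.92
eef_pos: [0.5017, -0.1513, 0.211]
tcp_rot: [-0.0, 1.0, -0.0, -0.0]
force: [0.4, 0.1, -1.0]
gripper_width: 0.0166
grasp_force: 39.1
```

Call:
{"fn": "step_arm", "kwargs": {"deltas": [[[-0.32, 0.8, 0], [0, 0, 0], 0.05], [[-0.32, 0.8, 0], [0, 0, 0], 0.05], [[-0.32, 0.8, 0], [0, 0, 0], 0.05], [[-0.32, 0.8, 0], [0, 0, 0], 0.05], [[-0.32, 0.8, 0], [0, 0, 0], 0.05], [[-0.32, 0.8, 0], [0, 0, 0], 0.05], [[-0.32, 0.8, 0], [0, 0, 0], 0.05], [[-0.32, 0.8, 0], [0, 0, 0], 0.05], [[-0.32, 0.8, 0], [0, 0, 0], 0.05], [[-0.32, 0.8, 0], [0, 0, 0], 0.05], [[-0.32, 0.8, 0], [0, 0, 0], 0.05], [[-0.32, 0.8, 0], [0, 0, 0], 0.05]]}}

```text
time: 26.92
eef_pos: [0.5976, 0.0887, 0.2109]
tcp_rot: [-0.0, 1.0, -0.0, -0.0]
force: [0.4, 0.0, -0.8]
gripper_width: 0.0168
grasp_force: 39.1
```

Call:
{"fn": "step_arm", "kwargs": {"deltas": [[[-0.32, 0.8, 0], [0, 0, 0], 0.05], [[-0.32, 0.8, 0], [0, 0, 0], 0.05], [[-0.2, 0.5, 0], [0, 0, 0], 0.05], [[0, 0.3, 0], [0, 0, 0], 0.05], [[0, 0, 0], [0, 0, 0], 0.05], [[0, 0, 0], [0, 0, 0], 0.05]]}}

```text
time: 27.42
eef_pos: [0.6182, 0.1475, 0.2106]
tcp_rot: [-0.0, 1.0, -0.0, -0.0]
force: [0.2, -0.3, -0.9]
gripper_width: 0.0165
grasp_force: 39.1
```

```bash
python3 -c "
from h import *; go(.62,.1491,.1290,90); print(bot.get_obs()['force'])
p,d=bot.grab_frame('scene'); save('s1',p[60:300,150:450].repeat(2,0).repeat(2,1))"
```

```text
units [-0.07  0.06  3.27] psi 90.06 tilt [-0.0007 -0.0004] turn 0.01 w 0.0165 t 27.4
[ 0.22046647 -0.29259336 -0.85055658]
```

View pics/s1.png

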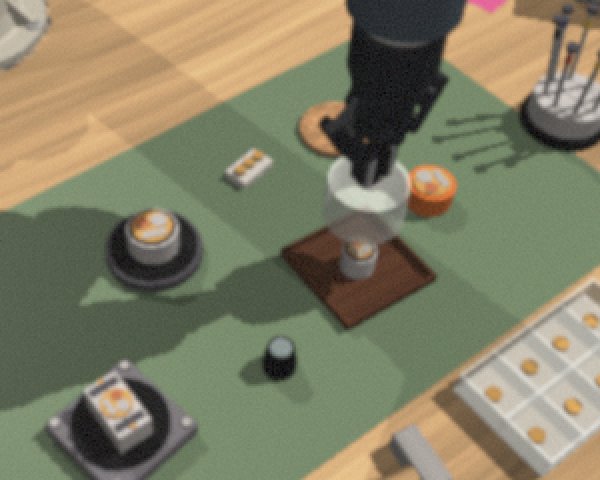

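The cover hangs upright at (367,200) above the small holder at (358,257). The oblong holder stands on the rest at (118,408) and the large one on the block at (152,235). I'll lower the cover.

Call:
{"fn": "step_arm", "kwargs": {"deltas": [[[-0.06, 0.06, 0.4], [0, 0, 0], 0.05], [[0, 0, 0.6], [0, 0, 0], 0.05], [[0, 0, 0.6], [0, 0, 0], 0.05], [[0, 0, 0.5], [0, 0, 0], 0.05], [[0, 0, 0.4], [0, 0, 0], 0.05], [[0, 0, 0.3], [0, 0, 0], 0.05], [[0, 0, 0.2], [0, 0, 0], 0.05], [[0, 0, 0.1], [0, 0, 0], 0.05], [[0, 0, 0.04], [0, 0, 0], 0.05], [[0, 0, 0], [0, 0, 0], 0.05], [[0, 0, 0], [0, 0, 0], 0.05]]}}

```text
time: 28.38
eef_pos: [0.6205, 0.1496, 0.1328]
tcp_rot: [-0.0, 1.0, 0.0, 0.001]
force: [-0.7, -0.2, -0.0]
gripper_width: 0.0164
grasp_force: 39.1
```

Call:
{"fn": "step_arm", "kwargs": {"deltas": [[[0, 0, 0.03], [0, 0, 0], 0.05], [[0, 0, 0.03], [0, 0, 0], 0.05], [[0, 0, 0], [0, 0, 0], 0.05], [[0, 0, 0], [0, 0, 0], 0.05]]}}

```text
time: 28.72
eef_pos: [0.6202, 0.1495, 0.1307]
tcp_rot: [-0.0, 1.0, 0.0, 0.0]
force: [0.4, -0.0, -1.4]
gripper_width: 0.0167
grasp_force: 39.1
```

Call:
{"fn": "step_arm", "kwargs": {"deltas": [[[0, 0, 0.03], [0, 0, 0], 0.05], [[0, 0, 0.02], [0, 0, 0], 0.05], [[0, 0, 0], [0, 0, 0], 0.05], [[0, 0, 0], [0, 0, 0], 0.05]]}}

```text
time: 29.05
eef_pos: [0.6202, 0.1495, 0.1306]
tcp_rot: [-0.001, 1.0, 0.0, 0.0]
force: [-2.5, 0.2, 5.5]
gripper_width: 0.0162
grasp_force: 39.8
```

Contact. I'll release, rise, move clear and check.

Call:
{"fn": "step_arm", "kwargs": {"deltas": [[[0, 0, 0], [0, 0, 0], 0.2], [[0, 0, 0], [0, 0, 0], 0.4], [[0, 0, 0], [0, 0, 0], 0.5], [[0, 0, -0.7], [0, 0, 0], 0.5], [[0, 0, -1], [0, 0, 0], 0.5], [[0, 0, -1], [0, 0, 0], 0.5], [[0, 0, -1], [0, 0, 0], 0.5], [[0.6, 0, -1], [0, 0, 0], 0.5], [[0.9, 0, 0], [0, 0, 0], 0.5], [[0.9, 0, 0], [0, 0, 0], 0.5], [[0.9, 0, 0], [0, 0, 0], 0.5], [[0.9, 0, 0], [0, 0, 0], 0.5]]}}

```text
time: 30.05
eef_pos: [0.5142, 0.1493, 0.2467]
tcp_rot: [-0.0, 1.0, 0.0, 0.0]
force: [0.8, 0.3, 0.2]
gripper_width: 0.0425
grasp_force: 0.0
```

Call:
{"fn": "step_arm", "kwargs": {"deltas": [[[0.9, 0, 0], [0, 0, 0], 0.5], [[0.9, 0, 0], [0, 0, 0], 0.5], [[0.9, 0, 0], [0, 0, 0], 0.5], [[0, 0, 0], [0, 0, 0], 0.5], [[0, 0, 0], [0, 0, 0], 0.5]]}}

```text
time: 30.47
eef_pos: [0.4471, 0.1494, 0.2474]
tcp_rot: [-0.001, 1.0, 0.0, 0.001]
force: [0.5, 0.1, -0.5]
gripper_width: 0.0427
grasp_force: 0.0
```

```bash
python3 -c "
from h import *
for n in('top','scene'):
  p,d=bot.grab_frame(n); save(n+'2',p); C=cloud(n,d).reshape(-1,3)
  for k,c,r,lo,hi in(('cover',(.62,.149),.06,.047,.058),('knob',(.62,.149),.03,.078,.094),('long',(.637,-.152),.06,.046,.058),('rest',(.637,-.152),.075,.016,.028),('round',(.48,-.012),.06,.04,.052),('loupe',(.665,.008),.03,.028,.04),('oil',(.444,.142),.04,.008,.02)):
    q=C[(C[:,2]>lo)&(C[:,2]<hi)&(np.linalg.norm(C[:,:2]-c,axis=1)<r)]
    if len(q): x=cv2.minAreaRect((q[:,:2]*1000).astype(np.float32)); print(n,k,len(q),np.round(x[0],1),np.round(x[1],1),round(x[2],1),np.round(np.median(q[:,2]),4))"
```

```text
top cover 1054 [618.5 148.5] [77.2 75.6] 22.9 0.0516
top knob 72 [618.2 149.4] [16.3 17.1] 43.4 0.084
top long 507 [ 635.3 -151.8] [34.6 61.2] 89.1 0.0525
top rest 1585 [ 636.7 -152.8] [101.8 101.1] 9.2 0.0217
top round 609 [479.9 -12.1] [52. 52.] 44.9 0.0471
top loupe 134 [664.8   8.3] [25.6 24.7] 0.6 0.0337
top oil 191 [443.5 141.6] [28. 49.] 12.2 0.0117
scene cover 835 [619.5 148.2] [76.4 76.2] 46.9 0.0524
scene knob 68 [618.8 148.6] [16.5 16.8] 80.5 0.0847
scene long 629 [ 635.5 -151.7] [62.5 34.9] 0.6 0.0534
scene rest 2019 [ 637.6 -152.4] [102.  100.9] 9.1 0.0227
scene round 445 [481. -12.] [51.4 54.8] 55.4 0.0481
scene loupe 163 [667.    8.7] [26.2 26.5] 29.4 0.0346
scene oil 222 [444.2 142.7] [31.3 51.9] 13.0 0.0127
```

View pics/scene2.png

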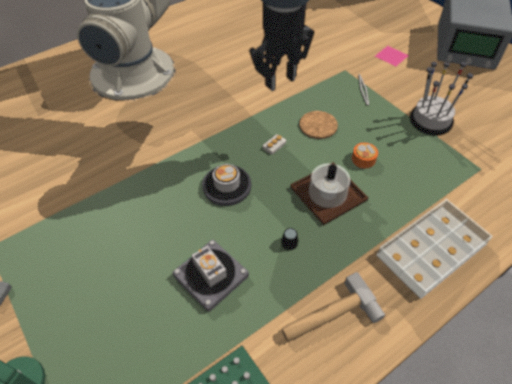

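The scene view shows the cover flat in the tray at (330,187), the large holder on the block at (226,178) and the oblong holder on the rest at (210,265). The loupe (290,238) and oil stand (274,144) haven't moved, and the gripper is clear of everything.

```bash
python3 -c "
from plant import bot; print(bot.finish_job())"
```

```text
the job is handed in; nothing more can be done
None
```

The job is handed in: all three holders are at their new stations, each about 2 mm or less from the middle, and the dust cover stands flat in the tray over the small holder. The loupe and oil stand did not move; the hand-in gave no verdict.

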